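# Seat a ground arbor in a pair of V-blocks and hold it pressed home

## Task

Take the plain arbor (the steel bar without a collar) from the wooden rack and lay it in the pair of V-blocks, with its end against the stop. Finish while holding it there: the gripper stays on it and presses it straight down into the V with about 15 N, so that it bears evenly on both flanks. Seat it gently, and leave the collared arbor in its rack.

Things in the scene. Friction and masses are not known exactly. Their poses are not given: they have to be found in the camera images.
- arbor: plain ground steel arbor, oiled (it slides easily in the V), a round bar 26 mm in diameter, 140 mm long, about 0.3 kg, lying level. Origin at its middle on its axis; x along the bar (it may be rolled about x; both ends are alike). Starts in one of the rack's two places, axis 46 mm above the table; grip across the middle from above: the fingertips clear rack and base plate.
- collar_arbor: the other arbor in the rack: the same bar, 0.35 kg, but with a collar 40 mm in diameter and 12 mm wide round it, 51 to 63 mm from its middle towards its +x end. Origin at its middle, on its axis, x along the bar. It stays where it is.
- rack: wooden rack fixed to the table: base 112 x 176 x 10 mm with two cross saddles 33 mm high, 13 mm thick, at x = +38 and -38 mm; free room for fingers between them. Two places, at y = +45 and -45 mm, where an arbor lies along the rack's x on the saddles between steel pins that rise to 52 mm. Origin: centre of the underside.
- vee: V-block fixture fixed to the table: steel base plate 14 mm thick, x -78 to +92, y -40 to +40 mm, with two V-blocks in line along x, each 60 mm wide, tops at z = 64 mm. They span x = -63 to -33 and +33 to +63 mm; the 66 mm gap between is for the fingers. Right-angled V, open upward, apex line at y = 0, z = 40 mm, mouth 48 mm wide. Origin on the table under the middle; +x points to the stop, z up.
- vee_seat (a point): where the middle of the arbor's axis lies when it is seated on both flanks with its end against the stop: on the fixture's z axis, 58.4 mm above the table; axes as the fixture's (x along the V, towards the stop).
- stop (a point): centre of the face of the stop button, 14 mm in diameter, on an upright plate 76 mm high at the +x end of the fixture; 70 mm in +x from vee_seat. The arbor's end rests against it.
- flank_left: the +y flanks (of both V-blocks): one of the two contact lines. The origin is that of vee.
- flank_right: the -y flanks (of both V-blocks): the other contact line. The origin is that of vee.

How it is judged:
By the outcome, as a careful person would: the job done as asked, in the order asked, and still so for the second after the job is handed in, while the arm keeps its last pose, push and grip.
It also fails if it takes over 40 s, if anything falls off the work surface, if the arm or the gripper's body presses on something with over 40 N, if the wrist force passes 120 N, or if a joint passes its speed limit or range.

## Robot

A 7-joint arm with a two-finger parallel gripper is mounted at the origin on a cart in front of the work surface, level with it; the furniture and walls round the work are solid. World frame = base frame: x ahead of the robot, y to its left, z up, the work surface at z = 0. Lengths are in m, angles in rad, forces in N, time in s.
With the tool pointing down it reaches from about 0.4 to 0.9 m from the base axis. Payload 5.6 kg.
Tool frame: the origin (TCP) lies midway between the tips of the shut fingers; the grasp point (between the pads) lies 19 mm behind it; z points along the fingers, y is the line along which they close (so a half turn about z gives the same grasp; the last joint's range is limited). The gripper opens to 92 mm and grips with 3 to 60 N. Pads are 20 mm wide; open, the fingers measure 128 mm over their backs; the gripper's body (75 mm by 189 mm) begins 69 mm behind the grasp point.
Start: joints at [1.144, 0.468, -0.012, 1.603, 0.006, 1.071, -0.056], TCP at [0.243, -0.603, 0.215] pointing down, gripper open.
Joint ranges: [-2.53, 2.53], [-0.31, 2.02], [-1.57, 1.55], [0.28, 2.44], [-1.29, 4.43], [0.15, 1.84], [-2.92, 2.92]. Speed limits (rad/s): [2.57, 2.57, 3.14, 3.14, 3.14, 3.14, 3.14].

## Interface

Orientations are given as a 3x3 rotation matrix whose columns are the frame's x, y, z axes.
In Python, from station import env, effector, solver, viewer, workorder, search_frame, tip_of gives the robot as it stands. Calls block until the motion is done:
- env.reach(position, orientation): joint-space move of the TCP to a pose.
- env.movel(position, frame=None, rate=0.15): straight line of the TCP; frame=None keeps the orientation; rate is the mean speed in m/s.
- env.goto_joints(angles): joint-space move.
- effector.release() and effector.grasp(squeeze=None): open the fingers fully, or close them until they stop; squeeze is the grip in N (None keeps the last).
- env.pause(seconds).
- solver.inverse_kinematics(position, orientation): joint angles nearest the present ones, or None.
- env.sense(): the state.
- viewer.read_camera(name): name is "side" or "top"; returns (picture, depth): 480x640x3 uint8, red, green, blue; 480x640 float32, m along the optical axis (not along the pixel's ray), 0 where there is no reading.
- viewer.camera_info(name): a dict with "intrinsics" (3x3 intrinsics, pixels), "eye" and "rotation" of the camera in the world. Camera axes: x right, y up, looking along -z (the intrinsics and any distortion apply to the point x, -y, -z); pixel columns grow to the right and rows downward; lengths in m; the calibration is good to about 2 mm. A picture is of the moment at which its call begins. camera_info takes no time and is no camera call.
A pose or a line that the arm cannot do raises env.PlanningError and nothing moves.
- workorder.finish_job(): hands the job in; it is judged then, once.
Trained networks look in the newest picture that a camera, given by its name, has taken for a name from the list of things; names that differ only in an ending like _2 or _b are one class to them, and where a whole thing is asked for, a point or a joint stands for the part that bears it (a point fixed in the world has none). Each returns a list of dicts, best first, with "score" (0 to 1); they miss things now and then, are a little off and sometimes report something else, mostly with a low value. They report only what shows in the picture. A call takes as long as a camera call.
- search_frame(camera, name): "at" ([x, y, z] in m, in world coordinates, good to about 4 mm: the middle of the surface that is visible of it).
- tip_of(camera, name): "at" ([x, y, z] in m, in world coordinates, good to about 4 mm: a listed point, or the origin of a listed thing).
The state is a dict: "t": time; "joint_positions": joint angles; "joint_velocities": joint speeds; "tau": joint torques, N m; "ee_pos": TCP position; "tcp_rot": TCP orientation; "wrist_force": force on the tool from outside, world axes, zero at the start; "moment": the same for the moment, N m; "gripper_width": finger opening in m; "grasp_force": force on a finger pad.
Only numpy, scipy, OpenCV 4.12 (cv2) and the standard library are available. Lean on these libraries where they do the work, as an engineer would, in place of code of your own. Each camera call takes 0.05 s, during which the arm holds its last target. There are 200 camera calls.

## Working session

There is one attempt and no reset: what is moved stays moved. The work goes in short steps, each a Python script; the robot and the scene stay as the last script left them, time stands still between calls to the robot, and variables do not carry over. Pictures are saved under pics/ and viewed, at most 10 in all, crops included, and the job is handed in when it is done.

```bash
mkdir -p pics; ls; python3 - <<'E'
from station import *
import cv2,numpy as np
for c in ["top","side"]:
    p,d=viewer.read_camera(c); cv2.imwrite(f"pics/{c}0.png",p[:,:,::-1])
    i=viewer.camera_info(c); print(c,i)
    for n in ["arbor","collar_arbor","rack","vee","vee_seat","stop"]:
        print(n,"S",[(np.round(r["at"],4),round(r["score"],2)) for r in search_frame(c,n)][:3],"T",[(np.round(r["at"],4),round(r["score"],2)) for r in tip_of(c,n)][:3])
s=env.sense(); print(s)
E
```

```text
pics
top {'intrinsics': array([[612.64692637,   0.        , 307.15813897],
       [  0.        , 612.64692637, 232.12830258],
       [  0.        ,   0.        ,   1.        ]]), 'eye': array([ 0.38518794, -0.03647492,  1.23898687]), 'rotation': array([[-1.14647992e-02,  9.84124215e-01, -1.77110385e-01],
       [-9.99933315e-01, -1.15292695e-02,  6.65129986e-04],
       [-1.38738283e-03,  1.77106200e-01,  9.84190769e-01]])}
arbor S [(array([0.5422, 0.0664, 0.0521]), 0.9)] T [(array([0.5455, 0.066 , 0.0425]), 0.72)]
collar_arbor S [(array([0.5286, 0.1548, 0.0539]), 0.83)] T [(array([0.527 , 0.1558, 0.0437]), 0.84)]
rack S [(array([0.532 , 0.1142, 0.0133]), 0.71)] T [(array([0.5388, 0.1166, 0.0012]), 0.72)]
vee S [(array([ 0.5295, -0.1608,  0.0129]), 0.82)] T [(array([ 0.521 , -0.163 , -0.0017]), 0.68)]
vee_seat S [(array([ 0.5283, -0.163 ,  0.0123]), 0.72)] T [(array([ 0.5216, -0.1635,  0.06  ]), 0.62)]
stop S [(array([ 0.5258, -0.1657,  0.0135]), 0.84)] T [(array([ 0.5903, -0.1745,  0.0577]), 0.86)]
side {'intrinsics': array([[617.30747755,   0.        , 319.42991167],
       [  0.  
[... 1113 characters left out ...]
, 'joint_velocities': array([ 0.00071878, -0.00036371, -0.0015386 , -0.0006719 , -0.00027296,
        0.00038656, -0.00068914]), 'tau': array([ 4.35567072e-04, -5.20423579e+01, -1.16465235e-02, -2.44047689e+01,
       -5.65695448e-02,  1.15796272e-02,  5.73618695e-05]), 'ee_pos': array([ 0.24334101, -0.60272049,  0.21457195]), 'tcp_rot': array([[ 9.27290188e-01,  3.74343300e-01, -3.96143319e-05],
       [ 3.74343301e-01, -9.27290188e-01,  1.00090839e-05],
       [-3.29871478e-05, -2.41106851e-05, -9.99999999e-01]]), 'wrist_force': array([ 0.03125414, -0.46670412, -1.06987486]), 'moment': array([-0.01052374,  0.00318477,  0.01010438]), 'grasp_force': 0.0, 'gripper_width': 0.09220931499454672}
```

View pics/top0.png

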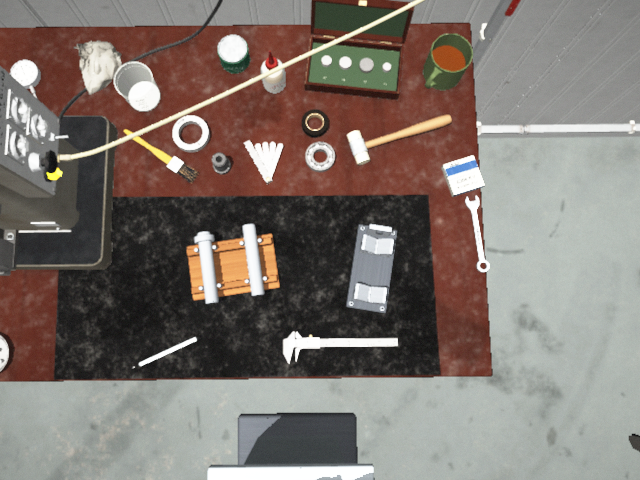

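View pics/side0.png

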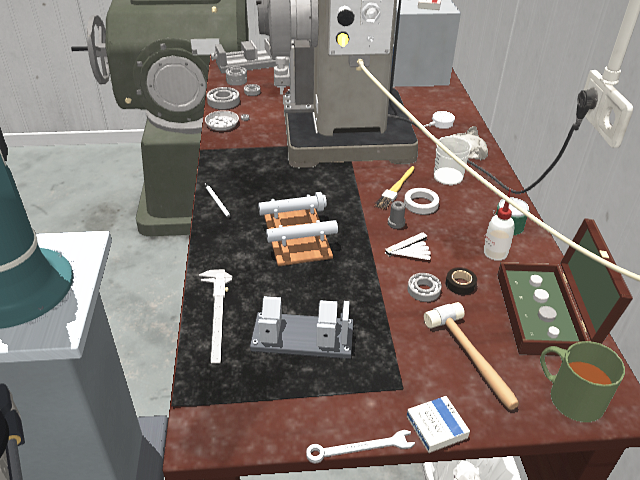

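The top view shows the plain arbor at (254,260), the collared one at (206,267) with its collar at the far end, and the vee at (372,268) with the stop plate at the far end (377,229). The side view agrees. Next I'll refine the poses from depth.

```bash
cat > h.py <<'E'
from station import *
import cv2,numpy as np
from scipy.optimize import least_squares
def cloud(c):
    p,d=viewer.read_camera(c); i=viewer.camera_info(c); K=i["intrinsics"]
    v,u=np.nonzero(d>0); z=d[v,u]
    P=np.stack([(u-K[0,2])/K[0,0]*z,-(v-K[1,2])/K[1,1]*z,-z],1)
    return P@i["rotation"].T+i["eye"]
def near(P,c,r): return P[np.hypot(P[:,0]-c[0],P[:,1]-c[1])<r]
def bar(P,c,yaw,z0):
    """fit a 26x140 bar: axis line from cylinder distance, ends from extent"""
    Q=near(P,c,.085)
    def loc(q,Q):
        e=np.array([np.cos(q[2]),np.sin(q[2])]); D=Q[:,:2]-q[:2]
        return D@e, D@np.array([-e[1],e[0]])
    x,y=loc([*c,yaw],Q); Q=Q[(abs(y)<.022)&(Q[:,2]>z0-.003)&(abs(x)<.085)]
    def res(q):
        x,y=loc([q[0],q[1],q[2]],Q); return np.hypot(y,Q[:,2]-q[3])-.013
    # hold x-sliding fixed by a weak prior, then set from the ends
    f=least_squares(lambda q:np.r_[res(q),(q[0]*np.cos(yaw)+q[1]*np.sin(yaw)-c[0]*np.cos(yaw)-c[1]*np.sin(yaw))],[*c,yaw,z0],loss="soft_l1",f_scale=.001,x_scale=[.01,.01,.1,.01])
    q=f.x; x,_=loc(q,Q); x=x[abs(res(q))<.003]; lo,hi=np.percentile(x,[.5,99.5])
    m=(lo+hi)/2; q[:2]+=m*np.array([np.cos(q[2]),np.sin(q[2])])
    return q,hi-lo,np.median(abs(res(q))),len(x)
def vee(P,c,yaw):
    Q=near(P,c,.11); Q=Q[Q[:,2]>-.01]
    def hgt(x,y):
        s=lambda a,lo,hi:1/(1+np.exp(-np.clip((a-lo)/.0008,-50,50)))/(1+np.exp(np.clip((a-hi)/.0008,-50,50)))
        h=.014*s(x,-.078,.092)*s(y,-.04,.04)
        b=s(abs(x),.033,.063)*s(y,-.03,.03)
        return h+b*(np.minimum(.064,.040+abs(y))-.014)
    def res(q):
        D=Q[:,:2]-q[:2]; C,S=np.cos(q[2]),np.sin(q[2]); x=D@[C,S]; y=D@[-S,C]
        return (Q[:,2]-q[3]-hgt(x,y))*(x<.066)
    f=min((least_squares(res,[c[0]+a,c[1]+b,yaw,0],loss="soft_l1",f_scale=.002,x_scale=[.01,.01,.1,.01],diff_step=1e-4) for a in(-.004,.004) for b in(-.004,.004)),key=lambda f:f.cost)
    return f.x,f.cost,np.median(abs(res(f.x))),len(Q)
E
python3 - <<'E'
from h import *
np.set_printoptions(precision=4,suppress=True)
for c in["top","side"]:
    P=cloud(c); print(c,"arbor",bar(P,[.5455,.068],.1,.046)); 
    print("collar",bar(P,[.53,.157],.1,.046)); print("vee",vee(P,[.522,-.164],-.15))
E
```

```text
top arbor (array([0.5457, 0.0693, 0.1409, 0.0468]), np.float64(0.13894280354502675), np.float64(0.0012912101971978961), 835)
collar (array([0.5313, 0.158 , 0.1359, 0.0473]), np.float64(0.1386984437484603), np.float64(0.0015650309508206742), 786)
vee (array([ 0.5242, -0.1657, -0.1751,  0.0021]), np.float64(0.025361700272786034), np.float64(0.0016054554461106276), 9193)
side arbor (array([0.5442, 0.07  , 0.1431, 0.047 ]), np.float64(0.13830817126659864), np.float64(0.0013022419618593292), 747)
collar (array([0.5304, 0.1583, 0.1174, 0.0471]), np.float64(0.13831376100720558), np.float64(0.001785490647383911), 560)
vee (array([ 0.523 , -0.1644, -0.1727,  0.0027]), np.float64(0.04423368983528031), np.float64(0.0012306160707639359), 9752)
```

```bash
cat >> h.py <<'E'
np.set_printoptions(precision=4,suppress=True)
A=np.array([.545,.0696,.046]); AY=.142
V=np.array([.5236,-.165,.0584]); VY=-.174
def R(y): return np.array([[np.cos(y),np.sin(y),0],[np.sin(y),-np.cos(y),0],[0,0,-1.]])
def tcp(p): return np.array(p)-[0,0,.019]   # grasp point -> TCP, tool down
def st(y,tag=""):
    s=env.sense(); f=s["wrist_force"]; e=np.array([np.cos(y),np.sin(y)]); n=np.array([-e[1],e[0]])
    m=s["moment"]
    print(tag,"t%.2f"%s["t"],s["ee_pos"],"F along %.2f lat %.2f z %.2f"%(f[:2]@e,f[:2]@n,f[2]),"M along %.3f lat %.3f z %.3f"%(m[:2]@e,m[:2]@n,m[2]),"w %.4f g %.1f"%(s["gripper_width"],s["grasp_force"])); return s
E
python3 - <<'E'
from h import *
for p,y in((A,AY),(V,VY)):
    print(solver.inverse_kinematics(tcp(p),R(y)),solver.inverse_kinematics(tcp(p),R(y+np.pi)))
env.reach(tcp(A+[0,0,.12]),R(AY)); st(AY,"above")
env.movel(tcp(A+[0,0,.04]),rate=.15); env.movel(tcp(A),rate=.06); st(AY,"down")
effector.grasp(12); st(AY,"grip"); env.pause(.2); st(AY,"grip")
p,d=viewer.read_camera("side"); cv2.imwrite("pics/grip.png",cv2.resize(p[130:330,180:420,::-1],None,fx=3,fy=3))
E
```

```text
[ 0.0773  0.5989 -0.336   1.9512  0.3155  0.6422 -1.888 ] [ 0.3255  0.6862 -0.6656  1.9351  0.6224  0.7358  1.0036]
[ 0.3196  0.549  -0.0947  1.9621  0.0834  0.6341 -1.5732] [ 0.6892  0.6311 -0.5708  1.9374  0.5056  0.7183  1.2129]
above t4.02 [0.5453 0.0686 0.147 ] F along 0.65 lat -0.07 z -0.15 M along 0.017 lat 0.044 z 0.031 w 0.0922 g 0.0
down t5.52 [0.5451 0.0698 0.027 ] F along 0.20 lat -0.63 z -1.05 M along 0.065 lat 0.032 z 0.030 w 0.0919 g 0.0
grip t6.53 [0.545  0.0696 0.027 ] F along 0.17 lat 0.36 z -0.75 M along 0.021 lat 0.040 z -0.012 w 0.0253 g 12.0
grip t6.72 [0.545  0.0696 0.027 ] F along -0.32 lat 0.35 z -0.59 M along 0.106 lat 0.017 z 0.022 w 0.0256 g 12.0
```

View pics/grip.png

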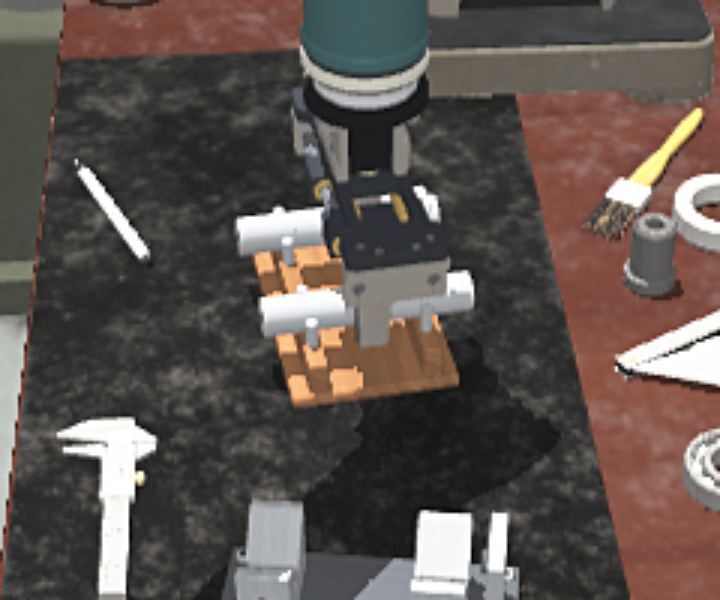

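Width 25.6 mm and no side load: the bar is held across its middle. I'll lift it and hover short of the stop.

```bash
python3 - <<'E'
from h import *
effector.grasp(40); st(AY,"g40")
env.movel(tcp(A+[0,0,.08]),rate=.12); st(AY,"lift")
e=np.array([np.cos(VY),np.sin(VY),0])
H=V-.008*e+[0,0,.035]
env.reach(tcp(H+[0,0,.03]),R(VY)); env.movel(tcp(H),rate=.1); env.pause(.2); s=st(VY,"hover")
g=s["ee_pos"]+[0,0,.019]
for c in["top","side"]:
    P=cloud(c); print(c,"vee",vee(P,V[:2],VY)[0]); Q=P[np.hypot(*((P[:,:2]-g[:2])@np.array([e[:2],[0,0]]).T).T)>.022] 
    q=bar(Q,g[:2],VY,g[2]); print(c,"bar",q,"offset along",(q[0][:2]-g[:2])@e[:2],"lat",(q[0][:2]-g[:2])@[-e[1],e[0]])
p,d=viewer.read_camera("side"); cv2.imwrite("pics/hover.png",cv2.resize(p[230:390,190:430,::-1],None,fx=3,fy=3))
E
```

```text
g40 t6.99 [0.545  0.0696 0.027 ] F along 0.78 lat 1.07 z 0.04 M along 0.021 lat 0.077 z 0.058 w 0.0253 g 40.0
lift t7.81 [0.5444 0.0693 0.1064] F along -1.02 lat -0.36 z -3.05 M along 0.095 lat 0.040 z 0.069 w 0.0253 g 40.0
hover t9.39 [ 0.5163 -0.1635  0.075 ] F along 0.37 lat -0.13 z -2.88 M along 0.032 lat 0.011 z -0.022 w 0.0249 g 40.0
top vee [ 0.5573  0.448  -1.3149  0.4433]
top bar (array([ 0.4716, -0.1548, -0.2565,  0.513 ]), np.float64(0.03985969844990492), np.float64(0.014081429127981313), 316) offset along -0.04556223925877491 lat 0.0008347570426666898
side vee [ 0.4278 -0.3768 -5.2004  0.3032]
side bar (array([ 0.5145, -0.173 , -0.1407,  0.2901]), np.float64(0.07528489698990737), np.float64(0.16959869767039998), 87) offset along -0.00014070271390823324 lat -0.009627359440934718
```

View pics/hover.png

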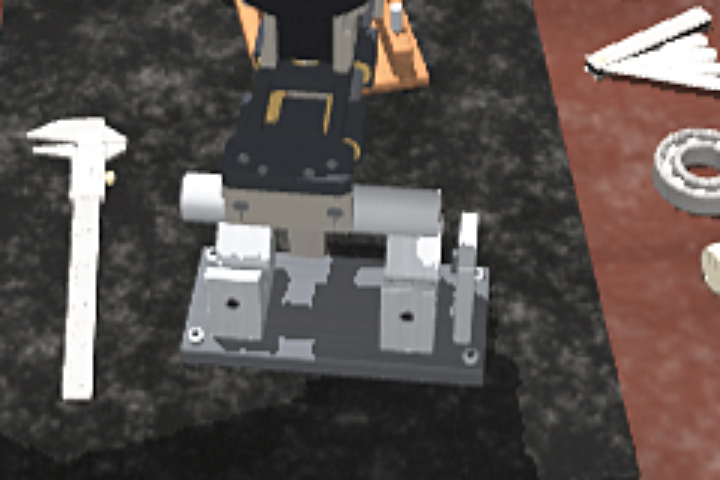

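The arm hides the fixture from the depth fits, so those numbers are useless. The picture shows the bar level over both V-blocks, clear of the stop plate at (467,270). From here I'll work by touch.

```bash
cat >> h.py <<'E'
E3=np.array([np.cos(VY),np.sin(VY),0]); N3=np.array([-E3[1],E3[0],0]); Z3=np.array([0,0,1.])
B=np.array([0,0,-.7])      # empty-hand bias, world
def F(k=3):
    f=[]
    for _ in range(k): f.append(env.sense()["wrist_force"]); env.pause(.02)
    f=np.mean(f,0); return f@E3,f@N3,f[2]
def go(a,n,z,y=0,rate=.02): env.movel(tcp(V+a*E3+n*N3+z*Z3),frame=R(VY+y),rate=rate)
E
python3 - <<'E'
from h import *
go(-.008,0,.006,rate=.06); print("base",np.array(F()))
n=0.;z=.006
while z>-.004:
    z-=.001; go(-.008,n,z); f=F(2); print("z %.4f"%z,np.array(f))
    if f[2]>0 or abs(f[1])>2.5: break
st(VY)
E
```

```text
base [ 0.1082  0.3339 -2.2951]
z 0.0050 [ 0.3628  0.0508 -2.7812]
z 0.0040 [ 0.0719 -0.2505 -3.1097]
z 0.0030 [-0.2536 -0.3378 -2.8061]
z 0.0020 [ 0.8734 -0.5215 -2.7643]
z 0.0010 [ 0.2893 -0.4863 -2.4278]
z 0.0000 [ 0.4956  0.7229 -1.5973]
z -0.0010 [-1.0298  1.0061  5.9216]
 t12.21 [ 0.5164 -0.1637  0.0394] F along -2.99 lat 0.07 z 5.09 M along 0.119 lat 0.374 z -0.004 w 0.0248 g 40.0
```

Contact is at the expected height with almost no side force. Now I'll slide it lightly to the stop.

```bash
python3 - <<'E'
from h import *
a=-.008; go(a,0,.0001); print("light",np.array(F()))
go(-.004,0,.0001); print("-4",np.array(F())); a=-.004
while a<.005:
    a+=.0008; go(a,0,.0001); f=F(2); print("a %.4f"%a,np.array(f))
    if f[0]<-4: break
st(VY)
E
```

```text
light [-0.2739  0.4911  0.0919]
-4 [ 0.1715  0.6427 -1.121 ]
a -0.0032 [ 0.8164  0.5729 -0.6787]
a -0.0024 [ 0.0535  1.1918 -1.1447]
a -0.0016 [ 0.2157  0.4012 -1.6813]
a -0.0008 [ 0.1202  0.889  -1.3882]
a -0.0000 [-1.2187  1.3059 -0.1933]
a 0.0008 [-5.3915  1.7245  3.5047]
 t14.61 [ 0.5233 -0.1649  0.0394] F along -5.88 lat 0.86 z 3.54 M along 0.332 lat 1.092 z 0.026 w 0.0251 g 40.0
```

```bash
python3 - <<'E'
from h import *
a,n,z=.0004,0.0002,0.
effector.grasp(50)
for i in range(9):
    go(a,n,z,rate=.01); f=np.array(F(6)); print("a %.5f n %.5f z %.5f"%(a,n,z),f)
    if abs(f[2]-14.5)<.8 and abs(f[1])<.7 and -5<f[0]<-1.5: break
    z-=np.clip((14.5-f[2])/8000,-.0006,.0006)
    n+=np.clip(f[1]/8000,-.0002,.0002)
    if f[2]>5: a+=np.clip((f[0]+3)/8000,-.0002,.0002)
env.pause(.3); st(VY); print(np.array(F(8)),env.sense()["tcp_rot"])
p,d=viewer.read_camera("side"); cv2.imwrite("pics/seat.png",cv2.resize(p[230:390,190:430,::-1],None,fx=3,fy=3))
E
```

```text
a 0.00040 n 0.00020 z 0.00000 [-5.4386  0.8999  3.907 ]
a 0.00040 n 0.00031 z -0.00060 [-6.8316  0.4815  8.713 ]
a 0.00020 n 0.00037 z -0.00120 [-8.06    0.8183 13.5458]
a 0.00000 n 0.00047 z -0.00132 [-8.155   0.7079 13.4698]
a -0.00020 n 0.00056 z -0.00145 [-7.6821  0.4057 14.0137]
a -0.00040 n 0.00061 z -0.00151 [-7.3911  0.1639 14.0875]
a -0.00060 n 0.00063 z -0.00156 [-7.0764  0.6581 14.0508]
a -0.00080 n 0.00072 z -0.00162 [-6.6584  0.0078 13.7217]
a -0.00100 n 0.00072 z -0.00171 [-6.3538 -0.2364 14.1881]
 t18.27 [ 0.5234 -0.1649  0.0393] F along -6.53 lat 0.33 z 14.70 M along -0.003 lat 1.467 z 0.025 w 0.0247 g 50.0
[-6.3157 -0.1935 14.0757] [[ 0.9849 -0.1734  0.0013]
 [-0.1734 -0.9849 -0.0016]
 [ 0.0016  0.0014 -1.    ]]
```

View pics/seat.png

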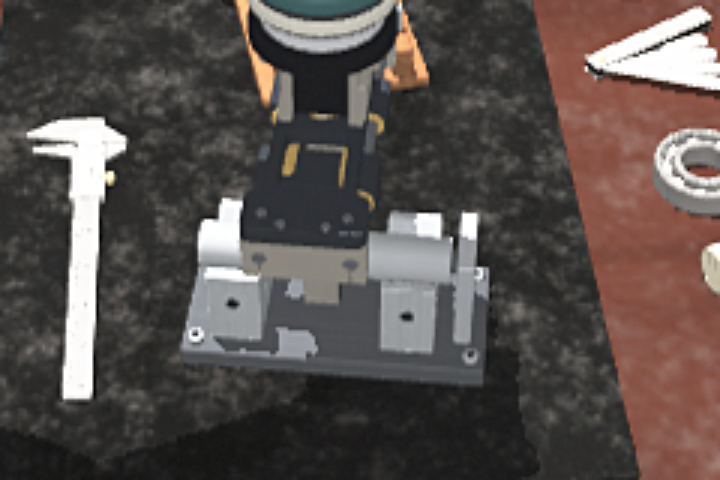

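The bar is seated in both Vs with its end at the stop plate (465,270). The push along the bar is still −6 N, higher than needed, and there is some pitch moment. I'll relax both while holding about 15 N down.

```bash
python3 - <<'E'
from h import *
def FM(k=6):
    r=[]
    for _ in range(k):
        s=env.sense(); r.append([s["wrist_force"]@E3,s["wrist_force"]@N3,s["wrist_force"][2],s["moment"]@E3,s["moment"]@N3,s["moment"][2],s["ee_pos"]@E3]); env.pause(.02)
    return np.mean(r,0)
a,n,z,th=-.0010,.00072,-.00175,0.
m=FM(); e0=m[6]; print(m)
for i in range(10):
    a-=.0012 if m[0]<-4 else .0005 if m[0]<-2.8 else 0
    z-=np.clip((14.7-m[2])/8000,-.0003,.0003); n+=np.clip(m[1]/8000,-.00015,.00015)
    pos=tcp(V+a*E3+n*N3+z*Z3)
    env.movel(pos,frame=cv2.Rodrigues(N3*th)[0]@R(VY),rate=.01); m=FM()
    print("a %.4f n %.5f z %.5f th %.4f"%(a,n,z,th),m,"dx %.5f"%(m[6]-e0))
    if m[0]>-2.8 and abs(m[2]-14.7)<1 and abs(m[1])<.7: break
st(VY); print(env.sense()["tcp_rot"])
E
```

```text
[-6.4137 -0.0934 14.1161 -0.0056  1.4399  0.0553  0.5441]
a -0.0022 n 0.00071 z -0.00182 th 0.0000 [-3.3958 -0.2449 11.171  -0.0088  0.8373  0.0412  0.5441] dx -0.00000
a -0.0027 n 0.00068 z -0.00212 th 0.0000 [-3.0686  0.0845 12.8119 -0.0111  0.7217  0.0395  0.5441] dx 0.00002
a -0.0032 n 0.00069 z -0.00236 th 0.0000 [-2.4439 -0.1466 13.1725  0.005   0.5945  0.0102  0.5441] dx 0.00003
a -0.0032 n 0.00067 z -0.00255 th 0.0000 [-2.7475  0.0083 14.8671 -0.0247  0.7518  0.0149  0.5441] dx 0.00002
 t19.98 [ 0.5234 -0.1649  0.0393] F along -3.31 lat 0.07 z 14.23 M along 0.010 lat 0.697 z 0.021 w 0.0252 g 50.0
[[ 0.9848 -0.1734  0.0058]
 [-0.1733 -0.9849 -0.0023]
 [ 0.0061  0.0013 -1.    ]]
```

```bash
python3 - <<'E'
from h import *
def FM(k=6):
    r=[]
    for _ in range(k):
        s=env.sense(); r.append([s["wrist_force"]@E3,s["wrist_force"]@N3,s["wrist_force"][2],s["moment"]@E3,s["moment"]@N3,s["moment"][2],s["ee_pos"]@E3]); env.pause(.02)
    return np.mean(r,0)
a,n,z,th=-.0032,.00067,-.00255,0.
m=FM()
for i in range(9):
    cop=(m[4]+.188*m[0])/m[2]
    th+=np.clip(cop*.15,-.002,.002)
    z-=np.clip((14.7-m[2])/8000,-.0003,.0003); n+=np.clip(m[1]/8000,-.00015,.00015); a+=np.clip((m[0]+2.5)/3000,-.0005,.0005)
    env.movel(tcp(V+a*E3+n*N3+z*Z3),frame=cv2.Rodrigues(N3*th)[0]@R(VY),rate=.01); m=FM()
    cop=(m[4]+.188*m[0])/m[2]
    print("a %.4f n %.5f z %.5f th %.4f"%(a,n,z,th),m,"cop %.4f tilt %.4f"%(cop,env.sense()["tcp_rot"][2,0]))
    if abs(cop)<.005 and abs(m[0]+2.5)<1.2 and abs(m[2]-14.7)<1 and abs(m[1])<.7: break
st(VY)
E
```

```text
a -0.0034 n 0.00061 z -0.00249 th 0.0018 [-2.6128 -0.045  13.8802  0.0329  0.6182  0.0345  0.5441] cop 0.0091 tilt 0.0046
a -0.0034 n 0.00060 z -0.00259 th 0.0031 [-3.0913  0.1899 14.5235  0.0307  0.6924  0.0337  0.544 ] cop 0.0077 tilt 0.0032
a -0.0036 n 0.00063 z -0.00261 th 0.0043 [-2.8368 -0.3298 14.5946 -0.0103  0.6065  0.0213  0.544 ] cop 0.0050 tilt 0.0025
a -0.0037 n 0.00059 z -0.00263 th 0.0050 [-1.9723  0.0394 14.4594  0.0214  0.5363  0.0178  0.544 ] cop 0.0114 tilt 0.0018
a -0.0035 n 0.00059 z -0.00266 th 0.0068 [-3.034  -0.1922 15.2467  0.0319  0.673   0.018   0.544 ] cop 0.0067 tilt -0.0003
a -0.0037 n 0.00057 z -0.00259 th 0.0078 [-2.342  -0.0142 14.5097  0.0286  0.5292  0.0194  0.544 ] cop 0.0061 tilt -0.0009
a -0.0037 n 0.00057 z -0.00261 th 0.0087 [-2.9392  0.0886 14.7521  0.034   0.5935  0.0156  0.5439] cop 0.0028 tilt -0.0020
 t22.52 [ 0.5233 -0.1649  0.0393] F along -2.23 lat 0.77 z 14.94 M along 0.045 lat 0.634 z -0.005 w 0.0249 g 50.0
```

```bash
python3 - <<'E'
from h import *
env.pause(.4); print(np.array(F(10))); st(VY)
viewer.read_camera("side"); print([(r["at"],r["score"]) for n in("arbor","collar_arbor") for r in tip_of("side",n)])
print(workorder.finish_job())
E
```

```text
[-2.6535 -0.0874 14.3424]
 t23.09 [ 0.5233 -0.1649  0.0393] F along -2.62 lat -0.26 z 15.12 M along 0.053 lat 0.571 z -0.000 w 0.0247 g 50.0
[]
the job is handed in; nothing more can be done
None
```

The plain arbor is in the V-blocks with its end against the stop, and the gripper is holding it and pressing down with about 14.5 N, with almost no side force; I handed the job in at about 23 s without touching the collared arbor, though the networks' last look at the two arbors returned nothing, so the final seating is confirmed by force readings and an earlier picture.

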